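Stand the fallen chopping board back up

TASK

The chopping board has fallen forward and lies slanting on the tin, its lower long edge still on the worktop in front of the wooden crate. Push the middle of its raised edge up and over with the fingertips, never gripping the board or lifting it off the worktop, until it stands on that lower edge again and leans back by itself squarely against the front of the crate; its lower edge should stay in its place and not be shoved along. Leave the tin standing in its place and the other things alone, and take the arm clear at the end.

Things in the scene. Friction and masses are not known exactly. Their poses are not given: they have to be found in the camera images.
- board: white plastic chopping board, 220 x 300 x 11 mm, about 0.55 kg, loose. Origin: centre of its underside. y axis along the 300 mm edges; x axis from the raised edge (-110 mm, nearest the robot) to the lower edge, which stands on the worktop (+110 mm); z out of the upper face, which shall lean on the crate. It starts sloping about 30 degrees from level, raised edge about 110 mm up
- board_foot_left (a point): point of the board's lower long edge, 100 mm left (seen from the robot) of its middle, on the underside's corner. This edge is the pivot, held on the worktop by friction alone (coefficient about 0.6); just past upright the board falls back onto the crate by itself
- board_foot_right (a point): the same, 100 mm right of the middle of the lower edge
- board_top_edge (a point): middle of the board's raised long edge, on the underside's corner; the place to push
- tin: food tin with a turquoise label standing upright under the board, 58 mm in diameter, 72 mm high, about 0.35 kg, loose; origin at the centre of its bottom. The board's underside rests on its top; its near side ends about 8 mm behind the raised edge, its top about 38 mm below it
- crate: slatted wooden crate with two tins and a small glass in it, 280 mm wide, 100 deep, 94 high, fixed to the worktop; origin: centre of its bottom; its x axis points away from the robot's side, y along its long front, which faces the board. The front stands 50 mm before the origin, about 28 to 36 mm behind the board's lower edge at the start
- crate_rim_front (a point): middle of the crate's front rim, 94 mm up, where the board shall lean
- green_bowl: green bowl, 115 mm in diameter, 59 mm high, left of the work, loose; origin at the centre of its bottom; to be left alone
- tumbler: empty glass tumbler, 80 mm in diameter, 90 mm high, left of the work, loose; origin at the centre of its bottom; to be left alone
- jar_a: spice jar with a yellow lid, 42 mm in diameter, 96 mm high, at the right front, loose; origin at the centre of its bottom; to be left alone
- jar_b: spice jar with a dark brown lid, 44 mm in diameter, 96 mm high, at the right front, loose; origin at the centre of its bottom; to be left alone
Not all that is in view belongs to the job. Leave any green or orange look-alike of the tin alone.

How it is judged:
By the outcome, as a careful person would: the job done as asked, in the order asked, and still so for the second after the job is handed in, with the robot touching nothing.
It also fails if it takes over 48 s, if anything falls off the work surface, if the arm or the gripper's body presses on something with over 40 N, if the wrist force passes 120 N, or if a joint passes its speed limit or range.

ROBOT

A 6-joint arm with a two-finger parallel gripper is mounted at the origin on a cart in front of the work surface, level with it; the furniture and walls round the work are solid. World frame = base frame: x ahead of the robot, y to its left, z up, the work surface at z = 0. Lengths are in mm, angles in degrees, forces in N, time in s.
With the tool pointing down it reaches from about 300 to 850 mm from the base axis. Payload 4.2 kg.
Tool frame: the origin (TCP) lies midway between the tips of the shut fingers; the grasp point (between the pads) lies 19 mm behind it (pinch_z is the distance from the TCP to the grasp point, in mm); z points along the fingers, y is the line along which they close (so a half turn about z gives the same grasp; the last joint's range is limited). The gripper opens to 91 mm and grips with 3 to 60 N. Pads are 32 mm wide; open, the fingers measure 118 mm over their backs; the gripper's body (76 mm by 178 mm) begins 60 mm behind the grasp point.
Start: joints at [-64.4, 18.312, 89.639, -0, 72.044, -1.146], TCP at [258.774, -513.499, 192.776] pointing down, gripper open.
Joint ranges: [-177.97, 177.97], [-48.28, 115.42], [12.27, 149.76], [-77.06, 257.06], [2.81, 150.46], [-146.56, 146.56]. Speed limits (degrees/s): [147.25, 147.25, 180, 180, 180, 180].

INTERFACE

Orientations are given as [roll, pitch, yaw] about the fixed x, y, z axes, in that order (R = Rz(yaw) Ry(pitch) Rx(roll)).
In Python, from workcell import * gives the robot as it stands.
- The arm moves only by the tool step_arm, never from a script. Its argument "steps" is a list of rows, each a list of 7 numbers: the turn, a rotation vector about the tool's x, y, z in degrees, then the shift along the tool's x, y, z in mm, then the opening, from 0 (shut) to 1 (fully open). In form: [[rx, ry, rz, x, y, z, hand], ...]. A call has exactly 8 rows; each row shifts and turns the commanded pose from where the row before left it, along the tool's axes as they then stand; what a row does not reach is not made up. A row lasts 1/8 s, in which the tool goes at most 62.5 mm and 10.7 degrees, less where a joint would pass 70% of its speed; a pose out of reach is approached as far as the arm can. A call is refused whole if a number of a shift passes 62.5 or a number of a turn 10.7, either way. A call with a gripper value outside its range is refused whole. The fingers move at their own pace and stop on an object; "force" is the grip in N (left out, the last holds). Time passes only in rows, so rows that do not move let the fingers close, or fill a call up. It gives the time, the measured TCP pose, the force, the opening and the grip force at its end, in the units of the state.
- state(): the state, without advancing time (a new reading comes with each control period).
- grab_frame(name): name is "scene" or "top" or "wrist"; returns a dict with "image" (420x560x3 uint8, blue, green, red), "fovy" (degrees; the focal length in pixels is half the picture's height over the tangent of half this angle, whatever the lens; pixels are square), "cx", "cy" (the principal point, pixels), "origin" and "rotation" of the camera in the world; the wrist camera has in their place "tool_from_camera" (4x4, takes a point from camera to tool coordinates, whose origin is the TCP and whose axes are the flange's). Camera axes: x right, y down, z forward; pixel columns grow to the right and rows downward; lengths in mm; the calibration is good to about 2 mm. A picture is of the moment at which its call begins: read the wrist's pose just before it. There is no depth.
- job_done(): hands the job in; it is judged then, once.
The state is a dict: "time_s": time; "qpos": joint angles; "qvel": joint speeds; "effort": joint torques, N m; "ee_pos": TCP position; "ee_rot": TCP orientation; "force": force on the tool from outside, world axes, zero at the start; "torque": the same for the moment, N m; "gripper_width": finger opening in mm; "gripper_force": force on a finger pad.
Only numpy, scipy, OpenCV 4.12 (cv2) and the standard library are available. Lean on these libraries where they do the work, as an engineer would, in place of code of your own. Each camera call takes 0.05 s, during which the arm holds its last target. There are 200 camera calls.

## Working session

There is one attempt and no reset: what is moved stays moved. The work goes in short steps, Python scripts to look and compute and a tool call to move; the robot and the scene stay as the last step left them, time stands still between calls to the robot, and variables do not carry over. Pictures are saved under pics/ and viewed, at most 10 in all, crops included, and the job is handed in when it is done.

Besides the shell and the picture viewer there is one more tool, called after "Call:" as name(argument=value, ...), one argument or row to a line, values as JSON. step_arm: Moves the arm, as the interface text tells. Its arguments: {"type":"object","properties":{"steps":{"type":"array","items":{"type":"array","items":{"type":"number"}}},"force":{"type":"number"}},"required":["steps"]}

```bash
mkdir -p pics; ls; cat > h.py <<'E'
from workcell import *
import numpy as np, cv2
def grab(n,f):
    d=grab_frame(n); cv2.imwrite('pics/'+f,d['image']); return d
def ray(d,u,v):
    im=d['image']; f=im.shape[0]/2/np.tan(np.radians(d['fovy'])/2)
    r=np.array([(u-d['cx'])/f,(v-d['cy'])/f,1.]); return np.array(d['origin']),np.array(d['rotation'])@r
def onz(d,u,v,z):
    o,r=ray(d,u,v); return o+r*(z-o[2])/r[2]
def tri(d1,p1,d2,p2):
    o1,r1=ray(d1,*p1); o2,r2=ray(d2,*p2)
    s=np.linalg.lstsq(np.c_[r1,-r2],o2-o1,rcond=None)[0]
    a,b=o1+r1*s[0],o2+r2*s[1]; return (a+b)/2,np.linalg.norm(a-b)
E
python3 - <<'E'
from h import *
import pickle
a=grab('scene','s0.png');b=grab('top','t0.png')
pickle.dump((a,b),open('f0.pkl','wb'))
for d in(a,b): print(d['fovy'],d['cx'],d['cy'],np.round(d['origin']),np.round(d['rotation'],2).tolist())
print(state())
E
```

```text
pics
50.30190359482926 283.37641941936005 212.28182299500264 [-407. -507. 1128.] [-133.94, -0.69, -60.6]
42.62698313406337 282.0234085227082 214.736379551258 [ 452.  -11. 1474.] [-176.12, -0.13, -90.46]
{'time_s': 0.1, 'qpos': array([-6.44005394e+01,  1.83470884e+01,  8.96983806e+01, -1.67061549e-03,
        7.20417453e+01, -1.14546086e+00]), 'qvel': array([ 0.02362111,  0.00417304, -0.22417511, -0.10482076, -0.02537025,
        0.05688138]), 'effort': array([-1.89440698e-04, -4.13331985e+01, -2.32509881e+01,  7.28798518e-02,
        4.21507191e-02, -4.05427636e-05]), 'ee_pos': array([ 258.55651996, -513.069423  ,  192.02029458]), 'ee_rot': array([-1.79912771e+02, -1.55354005e-04,  2.67454376e+01]), 'force': array([ 0.21600602, -0.55794717, -0.32107848]), 'torque': array([ 0.02566536, -0.0401825 ,  0.02884766]), 'gripper_force': 0.0, 'gripper_width': 90.99226670847447}
```

View pics/s0.png

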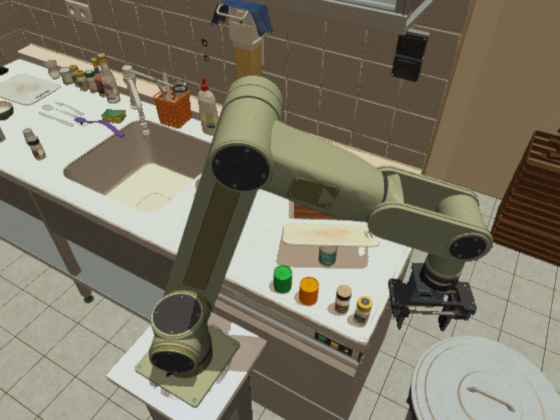

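View pics/t0.png

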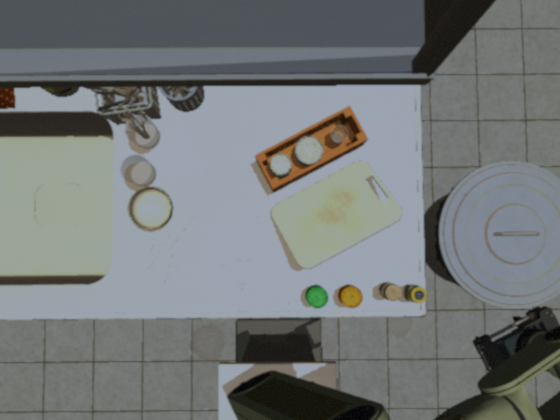

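The scene view shows the board at about (330,235) with the turquoise tin under it at (327,254). The green can (283,279) and the orange can (309,291) are look-alikes. The jars are at (343,298) and (363,310). The top view shows the board centred at about (337,215) and the crate at (312,149). Next I'll segment the board's corners, the crate and the tin.

```bash
cat >> h.py <<'E'
from scipy.spatial.transform import Rotation as Ro
def fix(d):
    r=np.array(d['rotation']); d=dict(d)
    if r.shape==(3,): d['rotation']=Ro.from_euler('xyz',r,degrees=True).as_matrix()
    return d
E
python3 - <<'E'
from h import *
import pickle
a,b=map(fix,pickle.load(open('f0.pkl','rb')))
for d in(a,b): print(np.round(d['rotation'],2).tolist())
ta=a['image'][170:330,230:410]; tb=b['image'][95:305,240:440]
A=cv2.resize(ta,None,fx=4,fy=4,interpolation=2)[:600]; B=cv2.resize(tb,None,fx=2.85,fy=2.85,interpolation=2)
cv2.imwrite('pics/ca.png',A);cv2.imwrite('pics/cb.png',B[:600])
for n,d in(('s',a),('t',b)):
    hsv=cv2.cvtColor(d['image'],cv2.COLOR_BGR2HSV)
    m=((hsv[...,0]>17)&(hsv[...,0]<36)&(hsv[...,1]>35)&(hsv[...,2]>140)).astype(np.uint8)
    m=cv2.morphologyEx(m,cv2.MORPH_OPEN,np.ones((3,3)))
    c=[c for c in cv2.findContours(m,0,2)[0] if cv2.contourArea(c)>300]
    for k in c: print(n,cv2.contourArea(k),cv2.boundingRect(k),cv2.minAreaRect(k))
E
```

```text
[[0.49, -0.6, 0.63], [-0.87, -0.35, 0.35], [0.01, -0.72, -0.69]]
[[-0.01, -1.0, 0.07], [-1.0, 0.01, -0.0], [0.0, -0.07, -1.0]]
s 713.5 (164, 371, 55, 35) ((194.6162109375, 389.57366943359375), (29.297697067260742, 55.89248275756836), 70.25315856933594)
s 1476.0 (281, 224, 96, 22) ((328.4999694824219, 234.5), (94.99998474121094, 20.999996185302734), -0.0)
s 739.5 (449, 195, 37, 35) ((466.8902587890625, 212.01219177246094), (36.00067901611328, 32.908599853515625), 83.6598129272461)
s 347.0 (386, 175, 18, 29) ((394.5, 189.0), (28.0, 17.0), 90.0)
s 4288.0 (271, 121, 150, 73) ((341.851318359375, 162.73143005371094), (155.28379821777344, 38.17382049560547), 18.676700592041016)
s 1832.0 (220, 98, 51, 50) ((246.15000915527344, 120.94999694824219), (46.66904830932617, 47.09331512451172), 8.13010311126709)
s 680.0 (231, 76, 45, 28) ((254.146728515625, 88.02200317382812), (43.71099090576172, 24.624515533447266), 8.530765533447266)
s 711.5 (19, 44, 75, 28) ((56.45183563232422, 58.11222839355469), (76.24662017822266, 12.759367942810059), 18.034284591674805)
t 630.0 (316, 191, 38, 34) ((334.2396240234375, 206.3555450439453), (31.61182975769043, 36.64476776123047), 16.927513122558594)
```

View pics/ca.png

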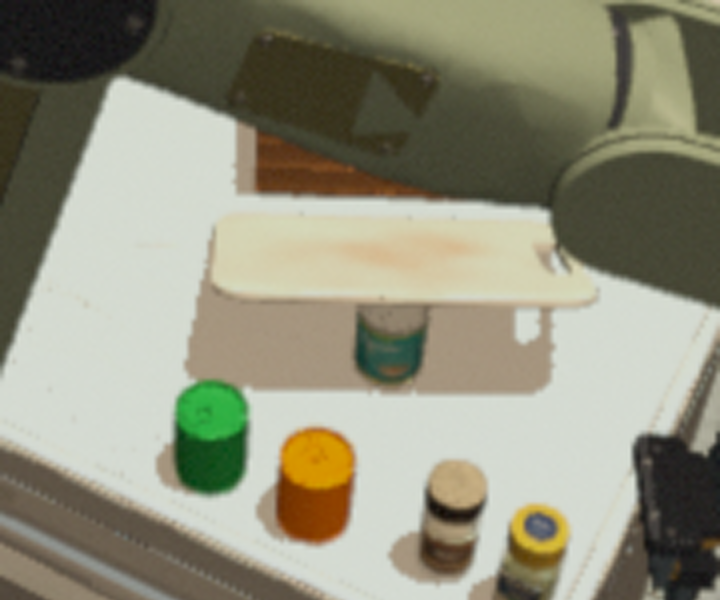

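View pics/cb.png

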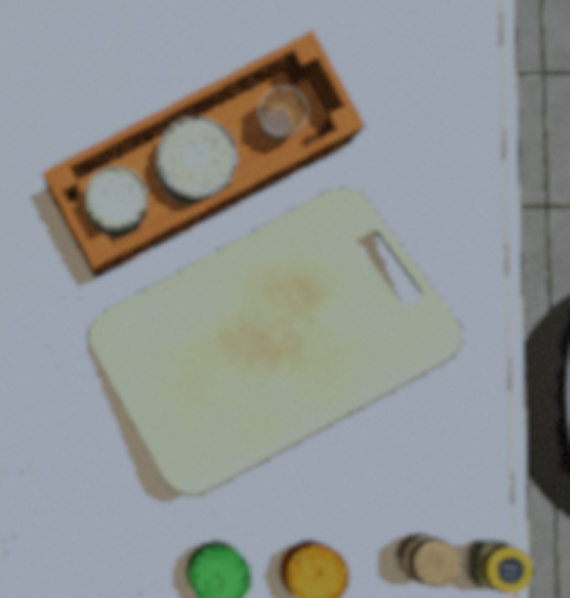

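The crops confirm that the turquoise tin under the board at scene (327,256) is the one meant; the green and orange cans stand clear in front of it. In the top view the near (raised) edge runs from about (314,267) to (398,218). Now I'll fit the edges.

```bash
python3 - <<'E'
from h import *
import pickle
a,b=map(fix,pickle.load(open('f0.pkl','rb')))
im=b['image'].astype(int)
def big(m):
    m=cv2.morphologyEx(m.astype(np.uint8),cv2.MORPH_OPEN,np.ones((3,3)))
    c=max(cv2.findContours(m,0,cv2.CHAIN_APPROX_NONE)[0],key=cv2.contourArea); return c
roi=np.zeros(im.shape[:2],bool); roi[100:285,240:420]=1
hsv=cv2.cvtColor(b['image'],cv2.COLOR_BGR2HSV)
m=roi&(im[...,1]>im[...,0]+5)&(im.sum(2)>380)&(hsv[...,1]<110)
k=big(m); box=cv2.boxPoints(cv2.minAreaRect(k)); print('board',cv2.contourArea(k),box.tolist())
m=roi&(hsv[...,0]<18)&(hsv[...,1]>110)
k2=big(m); bx=cv2.boxPoints(cv2.minAreaRect(k2)); print('crate',bx.tolist())
for p in bx: print('crate rim',np.round(onz(b,*p,94),1))
# edge lines of the board: fit to contour pts near each rect side (straight middle part)
P=k[:,0,:].astype(float); c=P.mean(0); L=[]
for i in range(4):
    p,q=box[i],box[(i+1)%4]; e=(q-p)/np.linalg.norm(q-p); n=np.array([-e[1],e[0]])
    t=(P-p)@e/np.linalg.norm(q-p); s=abs((P-p)@n); S=P[(t>.25)&(t<.75)&(s<8)]
    vx,vy,x,y=cv2.fitLine(S.astype(np.float32),2,0,.01,.01).ravel(); print('side',i,len(S),x,y,vx,vy); L.append((np.array([x,y]),np.array([vx,vy])))
def X(l,m):
    s=np.linalg.solve(np.c_[l[1],-m[1]],m[0]-l[0]); return l[0]+s[0]*l[1]
C=[X(L[i],L[(i+1)%4]) for i in range(4)]
for p in C: print(np.round(p,1),'z10',np.round(onz(b,*p,10),1),'z115',np.round(onz(b,*p,115),1))
# scene board: near edge
ha=cv2.cvtColor(a['image'],cv2.COLOR_BGR2HSV)
r=np.zeros(ha.shape[:2],bool); r[215:250,275:400]=1
m=r&(ha[...,0]>15)&(ha[...,0]<36)&(ha[...,1]>25)&(ha[...,2]>150); k=big(m)[:,0]
bot=[(u,k[k[:,0]==u,1].max()) for u in range(295,365,10) if (k[:,0]==u).any()]; print('scene near edge',bot)
r[:]=0; r[235:275,310:345]=1
m=r&(ha[...,0]>65)&(ha[...,0]<105)&(ha[...,1]>80); k=big(m); print('tin',cv2.boundingRect(k))
for v in (262,265,267): print('tin front base',np.round(onz(a,327.3,v,0),1))
E
```

```text
board 7914.5 [[266.2416076660156, 209.36912536621094], [369.9409484863281, 153.1986541748047], [404.3865661621094, 216.7906036376953], [300.6872253417969, 272.9610595703125]]
crate [[254.03915405273438, 156.07470703125], [349.4359436035156, 106.10494995117188], [367.7953796386719, 141.15478515625], [272.3985900878906, 191.12454223632812]]
crate rim [698.1  56.1  94. ]
crate rim [ 827.7 -193.1   94. ]
crate rim [ 734.9 -239.2   94. ]
crate rim [606.5   9.2  94. ]
side 0 52 318.5 181.6923 0.8807529 -0.47357613
side 1 30 383.83334 186.63333 0.60799915 0.7939377
side 2 53 352.8113 244.09435 0.8750203 -0.4840862
side 3 32 284.9375 240.5 0.48817313 0.8727468
[362.1 158.3] z10 [ 704.8 -236.5   10. ] z115 [ 686.6 -220.4  115. ]
[405.5 214.9] z10 [ 547.8 -352.2   10. ] z115 [ 540.9 -327.7  115. ]
[302.5 271.9] z10 [395.4 -69.5  10. ] z115 [399.4 -65.4 115. ]
[267.4 209.2] z10 [566.5  24.4  10. ] z115 [558.3  21.9 115. ]
scene near edge [(295, np.int32(249)), (305, np.int32(249)), (315, np.int32(249)), (325, np.int32(245)), (335, np.int32(245)), (345, np.int32(249)), (355, np.int32(249))]
tin (320, 254, 15, 8)
tin front base [ 488.2 -182.5    0. ]
tin front base [ 476.8 -187.9    0. ]
tin front base [ 469.3 -191.5    0. ]
```

```bash
python3 - <<'E'
from h import *
import pickle
a,b=map(fix,pickle.load(open('f0.pkl','rb')))
for n,p,z in(('green',(316,296),72),('orange',(350,296),72),('jar_b',(391,292),96),('jar_a',(415,294),96)): print(n,np.round(onz(b,*p,z)))
w=grab('wrist','w0.png'); print(np.round(w['tool_from_camera'],2).tolist(),w['fovy'])
E
```

```text
green [ 336. -101.   72.]
orange [ 335. -189.   72.]
jar_b [ 346. -291.   96.]
jar_a [ 341. -352.   96.]
[[-0.0, -0.97, -0.26, 71.94], [1.0, -0.0, 0.0, 1.7], [-0.0, -0.26, 0.97, -192.71], [0.0, 0.0, 0.0, 1.0]] 67.86994892212181
```

Call:
step_arm(
  steps=[
    [0,0,-1.1,0,0,-30,1],
    [0,0,0,0,0,-40,0],
    [0,0,0,0,0,-40,0],
    [0,8,0,0,0,-30,0],
    [0,8,0,0,0,0,0],
    [0,8,0,0,0,0,0],
    [0,8,0,0,0,0,0],
    [0,8,0,0,0,0,0],
  ],
)

```text
time_s: 1.15
ee_pos: [258.4, -513.8, 333.0]
ee_rot: [179.9, -40.2, 27.8]
force: [-0.2, 0.1, -0.8]
gripper_width: 24.3
gripper_force: 0.0
```

Call:
step_arm(
  steps=[
    [0,8,0,0,0,0,0],
    [0,8,0,0,0,0,0],
    [0,5.8,0,0,0,0,0],
    [0,0,0,-8.3,-22.5,39,0],
    [0,0,0,-8.3,-22.5,39,0],
    [0,0,0,-8.3,-22.5,39,0],
    [0,0,0,-8.3,-22.5,39,0],
    [0,0,0,0,0,0,0],
  ],
)

```text
time_s: 2.15
ee_pos: [324.7, -373.5, 228.5]
ee_rot: [-179.3, -61.9, 27.4]
force: [-0.6, -0.6, 0.2]
gripper_width: 0.1
gripper_force: 0.0
```

```bash
cat >> h.py <<'E'
def tool(p):  # world target -> shift in present tool axes
    s=state(); R=Ro.from_euler('xyz',s['ee_rot'],degrees=True).as_matrix(); return R.T@(np.array(p)-s['ee_pos'])
def wrist(f):
    s=state(); R=Ro.from_euler('xyz',s['ee_rot'],degrees=True).as_matrix()
    d=grab('wrist',f); T=np.array(d['tool_from_camera']); d['rotation']=R@T[:3,:3]; d['origin']=s['ee_pos']+R@T[:3,3]; return d
E
python3 - <<'E'
from h import *
import pickle
s=state(); print(np.round(s['ee_pos'],1),np.round(s['ee_rot'],1),np.round(s['qpos'],1),s['gripper_width']); print(np.round(tool([391,-240,128]),1))
pickle.dump(wrist('w1.png'),open('w1.pkl','wb'))
E
```

```text
[ 324.7 -373.5  228.5] [-179.3  -61.9   27.4] [-86.1  22.3 108.5  53.6  88.1 -45.9] 0.0664509178796885
[-32.  -86.2 154.4]
```

View pics/w1.png

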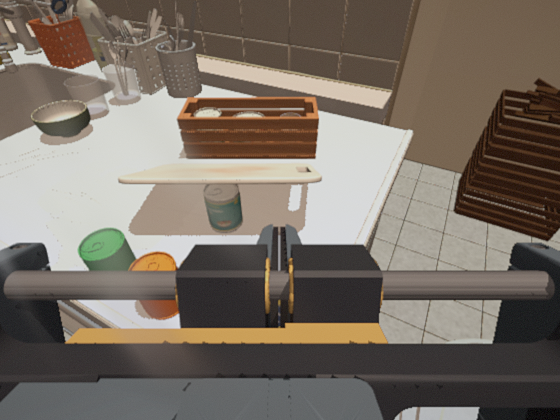

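The wrist view shows the board's raised edge running from (120,181) to (321,179), with the turquoise tin under it at (224,205), base at about (225,230). I'll check E against the calibration.

```bash
python3 - <<'E'
from h import *
import pickle
w=pickle.load(open('w1.pkl','rb')); b=fix(pickle.load(open('f0.pkl','rb'))[1])
im=w['image'][165:190,115:330]; h=cv2.cvtColor(im,cv2.COLOR_BGR2HSV)
m=(h[...,0]>8)&(h[...,0]<36)&(h[...,1]>40)&(h[...,2]>130)
for u in range(0,215,15):
    v=np.where(m[:,u])[0]; print(u+115, v.min()+165 if len(v) else None, v.max()+165 if len(v) else None, end=' | ')
print()
for p in((121,183),(221,184),(321,182)): print(np.round(onz(w,*p,110),1))
print('tri mid', tri(w,(221,184),b,(354,243.5)))
for v in(228,230): print('tin near base',np.round(onz(w,225,v,0),1))
d=np.array([.884,.468,0]); E=np.array([468,-199.5,110.])
# project E and ends
f=210/np.tan(np.radians(w['fovy'])/2)
for P in(E,E+150*np.array([-.468,.884,0]),E-150*np.array([-.468,.884,0]),E+d*8-[0,0,110]):
    c=w['rotation'].T@(P-w['origin']); print('proj',np.round([w['cx']+f*c[0]/c[2],w['cy']+f*c[1]/c[2]],1))
E
```

```text
115 None None | 130 180 183 | 145 180 183 | 160 180 189 | 175 171 189 | 190 169 189 | 205 168 186 | 220 168 189 | 235 166 189 | 250 166 189 | 265 166 189 | 280 180 189 | 295 180 184 | 310 170 182 | 325 None None | 
[406.2 -79.8 110. ]
[ 469.7 -206.3  110. ]
[ 538.8 -328.6  110. ]
tri mid (array([ 472.20713666, -199.72184896,  104.65025184]), np.float64(6.5683569513329))
tin near base [ 481.8 -188.2    0. ]
tin near base [ 478.  -190.9    0. ]
proj [216.3 183.3]
proj [109.8 183.6]
proj [323.2 182.9]
proj [226.4 232.1]
```

Call:
step_arm(
  steps=[
    [0,0,0,-8,-22,39,0],
    [0,0,0,-8,-22,38,0],
    [0,0,0,-8,-21,38,0],
    [0,0,-0.4,-8,-21,38,0],
    [0,0,0,0,0,0,0],
    [0,0,0,0,0,0,0],
    [0,0,0,0,0,0,0],
    [0,0,0,0,0,0,0],
  ],
)

```text
time_s: 3.2
ee_pos: [390.1, -246.4, 129.6]
ee_rot: [179.0, -61.8, 28.9]
force: [-1.0, 0.1, 0.2]
gripper_width: 0.2
gripper_force: 0.0
```

```bash
python3 - <<'E'
from h import *
s=state(); print(np.round(s['ee_pos'],1),np.round(s['ee_rot'],1),np.round(s['qpos'],1)); print(np.round(tool([469,-199.5,81]),1))
R=Ro.from_euler('xyz',s['ee_rot'],degrees=True).as_matrix(); print(np.round(R,3)); t=np.radians(28)
d=np.array([.884,.468,0]); u=np.array([0,0,1.]); y=np.array([.468,-.884,0]); z=d*np.cos(t)-u*np.sin(t)
G=np.c_[np.cross(y,z),y,z]; print(np.round(Ro.from_matrix(R.T@G).as_rotvec(degrees=True),2))
E
```

```text
[ 390.1 -246.4  129.6] [179.  -61.8  28.9] [-75.7  24.  128.9  65.1  70.9 -62.5]
[  0.5  -4.8 103.8]
[[ 0.414  0.469  0.78 ]
 [ 0.228 -0.883  0.41 ]
 [ 0.881  0.008 -0.473]]
[0.15 0.23 0.45]
```

Call:
step_arm(
  steps=[
    [0,0,0,0,-2.4,20,0],
    [0,0,0,0,-2.4,20,0],
    [0,0,0.4,0,0,20,0],
    [0,0,0,0,0,20,0],
    [0,0,0,0,0,14,0],
    [0,0,0,0,0,8,0],
    [0,0,0,0,0,2,0],
    [0,0,0,0,0,0,0],
  ],
)

```text
time_s: 4.2
ee_pos: [468.9, -198.4, 80.3]
ee_rot: [179.9, -61.8, 27.9]
force: [0.7, -0.2, -0.3]
gripper_width: -0.0
gripper_force: 0.0
```

```bash
python3 - <<'E'
from h import *
import pickle
s=state(); print(np.round(s['ee_pos'],1),np.round(s['ee_rot'],1),np.round(s['qpos'],1),np.round(s['force'],1)); print(np.round(tool([469,-199.5,81]),1))
d=wrist('w2.png'); pickle.dump(d,open('w2.pkl','wb'))
cv2.imwrite('pics/w2c.png',cv2.resize(d['image'][100:320,130:430],None,fx=2.6,fy=2.6))
E
```

```text
[ 468.9 -198.4   80.3] [179.9 -61.8  27.9] [-62.8  29.7 132.9  80.4  63.4 -70.5] [ 0.7 -0.2 -0.3]
[ 0.5  1.1 -0.7]
```

View pics/w2c.png

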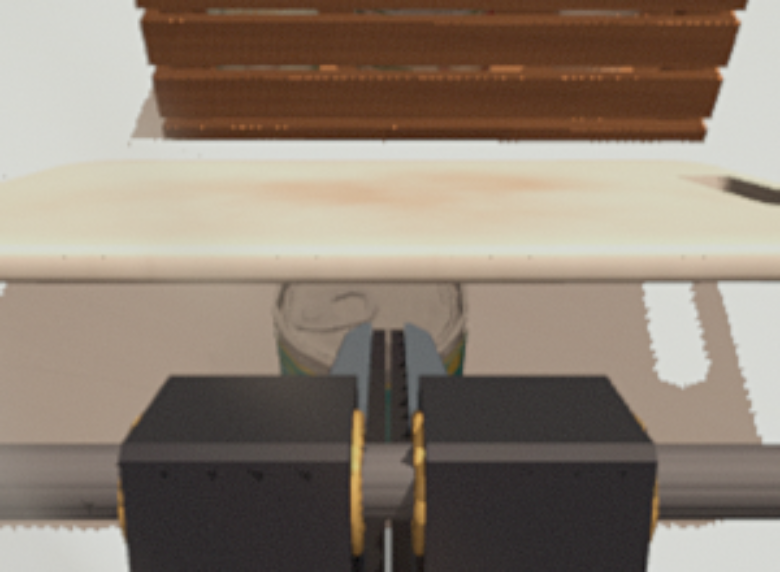

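The fingertips are at crop (388,330), centred on the board and below its near edge (crop row 280). The tin's top is visible just beyond them, with no contact. I'll check the tip's actual half-width from its pixel.

```bash
python3 - <<'E'
from h import *
import pickle
w=pickle.load(open('w2.pkl','rb')); T=np.array(w['tool_from_camera']); f=210/np.tan(np.radians(w['fovy'])/2)
def pr(P):
    c=T[:3,:3].T@(np.array(P)-T[:3,3]); return np.round([w['cx']+f*c[0]/c[2],w['cy']+f*c[1]/c[2]],1)
for x in(0,6,11,16): print(x,pr([x,0,0]),pr([x,0,-10]))
R=w['rotation']
for P in([468,-199.5,110],[473,-197,72]):
    c=R.T@(np.array(P)-w['origin']); print(np.round([w['cx']+f*c[0]/c[2],w['cy']+f*c[1]/c[2]],1))
E
```

```text
0 [276.  239.3] [275.9 245. ]
6 [276.  230.7] [275.9 236. ]
11 [276.  223.4] [275.8 228.4]
16 [276. 216.] [275.8 220.6]
[276.8 207.7]
[277.1 242.6]
```

Call:
step_arm(
  steps=[
    [0,0,0,4,0.6,0,0],
    [0,2,0,3,0.5,0.5,0],
    [0,2,0,2.3,0,0.6,0],
    [0,2,0,0,0,0,0],
    [0,0,0,0,0,0,0],
    [0,0,0,0,0,0,0],
    [0,0,0,0,0,0,0],
    [0,0,0,0,0,0,0],
  ],
)

```text
time_s: 5.25
ee_pos: [474.2, -196.5, 88.1]
ee_rot: [179.9, -67.8, 28.0]
force: [-0.7, 0.4, 0.2]
gripper_width: 0.6
gripper_force: 0.0
```

```bash
cat > plan.py <<'E'
from h import *
import sys
E=np.array([468,-199.5,110.]); d=np.array([.884,.468,0]); rt=np.array([.468,-.884,0]); S=10
def rep():
    s=state(); p=s['ee_pos']-E; R=Ro.from_euler('xyz',s['ee_rot'],degrees=True).as_matrix()
    print('t',s['time_s'],'a %.1f r %.1f z %.1f'%(p@d,p@rt,p[2]+110),'tau %.1f'%np.degrees(np.arcsin(-R[2,2])),'rot',np.round(s['ee_rot'],1),'F a %.1f r %.1f z %.1f'%(s['force']@d,s['force']@rt,s['force'][2]))
    return s,R
def tcp(th,R):
    t=np.radians(th); C=E+d*(190.5-(220-S)*np.cos(t)); C[2]=(220-S)*np.sin(t); return C-R[:,0]*8.5
if __name__=='__main__':
    s,R=rep(); th=[float(x) for x in sys.argv[1:]]; p=s['ee_pos']
    for x in th: q=tcp(x,R); print(x,np.round(R.T@(q-p),1),np.round(q)); p=q
E
python3 plan.py 28 30 32 34 36 38 40
```

```text
t 5.25 a 6.9 r 0.2 z 88.1 tau 22.2 rot [179.9 -67.8  28. ] F a -0.5 r -0.7 z 0.2
28.0 [ 0.6 -0.2 -5.6] [ 470. -199.   91.]
30.0 [7.3 0.  0.9] [ 473. -197.   97.]
32.0 [7.2 0.  1.1] [ 476. -195.  103.]
34.0 [7.2 0.  1.4] [ 480. -193.  110.]
36.0 [7.1 0.  1.6] [ 483. -191.  116.]
38.0 [7.1 0.  1.9] [ 487. -189.  121.]
40.0 [7.  0.  2.1] [ 491. -187.  127.]
```

Call:
step_arm(
  steps=[
    [0,0,0,4,0,-0.5,0],
    [0,0,0,4,0,-0.5,0],
    [0,0,0,4,0,0.6,0],
    [0,0,0,4,0,0.6,0],
    [0,0,0,4,0,0.7,0],
    [0,0,0,4,0,0.7,0],
    [0,0,0,4,0,0.8,0],
    [0,0,0,0,0,0,0],
  ],
)

```text
time_s: 6.25
ee_pos: [485.6, -190.4, 113.1]
ee_rot: [179.9, -67.8, 28.0]
force: [-0.1, 0.4, 0.4]
gripper_width: 0.6
gripper_force: 0.0
```

```bash
python3 - <<'E'
from plan import *
import pickle
rep(); d0=wrist('w3.png'); b=grab('top','t3.png'); pickle.dump((d0,b),open('w3.pkl','wb'))
A=cv2.resize(d0['image'][120:320,130:430],None,fx=1.9,fy=1.9); B=cv2.resize(b['image'][95:305,240:430],None,fx=1.15*1.6,fy=1.15*1.6)
h=min(A.shape[0],B.shape[0]); v=np.zeros((h,800,3),np.uint8); o=np.hstack([A[:h],B[:h]])[:, :800]; v[:,:o.shape[1]]=o; cv2.imwrite('pics/c3.png',v)
E
python3 plan.py 36 40
```

```text
t 6.25 a 19.8 r 0.2 z 113.1 tau 22.2 rot [179.9 -67.8  28. ] F a 0.1 r -0.4 z 0.4
t 6.35 a 19.6 r 0.2 z 112.8 tau 22.2 rot [180.  -67.8  27.9] F a 0.5 r -0.5 z -0.7
36.0 [ 1.7 -0.2 -3.1] [ 483. -191.  116.]
40.0 [14.1 -0.   4. ] [ 491. -187.  127.]
```

View pics/c3.png

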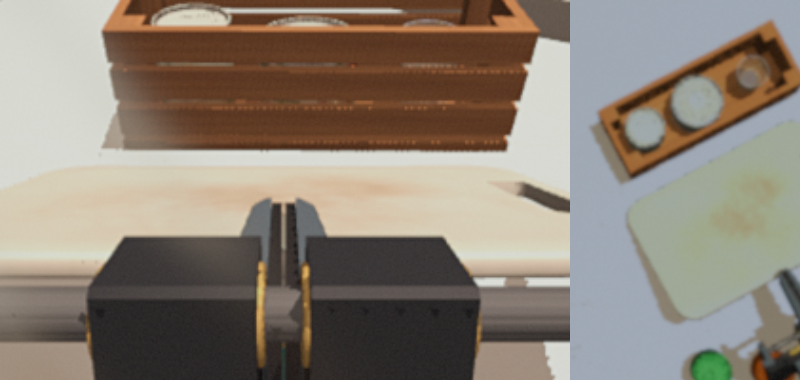

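The fingertips at crop (285,205) hide the board, so they slipped up in front of or over the edge instead of under it. Before correcting I need to know whether the board has moved.

```bash
python3 - <<'E'
from plan import *
import pickle
w,b1=pickle.load(open('w3.pkl','rb')); b1=fix(b1); b0=fix(pickle.load(open('f0.pkl','rb'))[1]); w2=pickle.load(open('w2.pkl','rb'))
for b in(b0,b1):
    im=b['image'].astype(int); hsv=cv2.cvtColor(b['image'],cv2.COLOR_BGR2HSV)
    m=(im[...,1]>im[...,0]+5)&(im.sum(2)>380)&(hsv[...,1]<110)
    # walk along lines parallel to d (world plane z=60) at lateral r=+100,+110,... and report mask borders
    for r in(-110,-90,-70,70,90,110):
        out=[]
        for z in(110,9.5):
            f=210/np.tan(np.radians(b['fovy'])/2); ok=[]
            for a in np.arange(-40,240,.5):
                P=E+rt*r+d*a; P[2]=z; c=b['rotation'].T@(P-b['origin']); u,v=b['cx']+f*c[0]/c[2],b['cy']+f*c[1]/c[2]
                ok.append(cv2.remap(m.astype(np.float32),np.float32([[u]]),np.float32([[v]]),1)[0,0]>.5)
            i=np.where(ok)[0]; out.append(-40+.5*(i[0] if z==110 else i[-1]))
        print(r,out,end='; ')
    print()
# wrist: vertical profile at columns
for n,q in(('w2',w2),('w3',w)):
    im=q['image']; f=210/np.tan(np.radians(q['fovy'])/2)
    for u in(200,350):
        c=q['image'][150:280,u].astype(int); g=np.abs(np.diff(c.sum(1))); print(n,u,[(i+150,int(g[i])) for i in np.where(g>60)[0]])
    for z,a in((110,0),(119.5,5.5),(0,190.5)):
        P=E+d*a; P[2]=z; c=q['rotation'].T@(P-q['origin']); print('  proj',z,np.round([q['cx']+f*c[0]/c[2],q['cy']+f*c[1]/c[2]],1))
E
```

```text
-110 [np.float64(1.5), np.float64(193.0)]; -90 [np.float64(3.0), np.float64(192.0)]; -70 [np.float64(2.0), np.float64(192.5)]; 70 [np.float64(4.5), np.float64(193.0)]; 90 [np.float64(2.5), np.float64(191.5)]; 110 [np.float64(3.5), np.float64(193.0)]; 
-110 [np.float64(1.5), np.float64(193.0)]; -90 [np.float64(3.0), np.float64(192.0)]; -70 [np.float64(2.0), np.float64(193.0)]; 70 [np.float64(4.5), np.float64(193.0)]; 90 [np.float64(2.5), np.float64(191.5)]; 110 [np.float64(2.5), np.float64(193.0)]; 
w2 200 [(np.int64(152), 113), (np.int64(153), 273), (np.int64(206), 68), (np.int64(208), 67), (np.int64(243), 125), (np.int64(244), 139)]
w2 350 [(np.int64(152), 63), (np.int64(153), 287), (np.int64(154), 131), (np.int64(206), 97), (np.int64(208), 90), (np.int64(243), 110), (np.int64(244), 139), (np.int64(269), 62), (np.int64(276), 62), (np.int64(277), 85)]
  proj 110 [276.8 207.7]
  proj 119.5 [276.7 189.3]
  proj 0 [277.5 168.5]
w3 200 [(np.int64(198), 190), (np.int64(199), 64), (np.int64(243), 160), (np.int64(244), 218)]
w3 350 [(np.int64(152), 90), (np.int64(172), 68), (np.int64(175), 62), (np.int64(177), 75), (np.int64(198), 276), (np.int64(199), 131), (np.int64(243), 158), (np.int64(244), 244), (np.int64(276), 74), (np.int64(277), 77)]
  proj 110 [275.5 265.3]
  proj 119.5 [275.5 247.8]
  proj 0 [277.  213.8]
```

```bash
python3 - <<'E'
from plan import *
import pickle
w,b1=pickle.load(open('w3.pkl','rb')); b1=fix(b1); b0=fix(pickle.load(open('f0.pkl','rb'))[1])
s,R=rep(); f=210/np.tan(np.radians(b1['fovy'])/2)
def pr(q,P):
    c=q['rotation'].T@(np.array(P)-q['origin']); return [q['cx']+f*c[0]/c[2],q['cy']+f*c[1]/c[2]]
for x,z in((8.5,0),(0,0),(8.5,-10),(8.5,-20),(8.5,-30),(12,-60)): 
    p=pr(b1,s['ee_pos']+R@[x,0,z]); u,v=map(round,p); print((x,z),np.round(p,1),b1['image'][v,u],b0['image'][v,u])
D=np.abs(b1['image'].astype(int)-b0['image']).sum(2)
for v in range(236,256): print(v,''.join('#' if D[v,u]>60 else '.' for u in range(335,375)))
E
```

```text
t 6.35 a 19.6 r 0.2 z 112.8 tau 22.2 rot [180.  -67.8  27.9] F a 0.5 r -0.5 z -0.7
(8.5, 0) [351.4 236.1] [147 169 159] [144 164 155]
(0, 0) [351.6 237.3] [148 169 158] [144 165 155]
(8.5, -10) [353.4 239.3] [154 169 160] [149 164 155]
(8.5, -20) [355.4 242.5] [63 68 67] [140 150 145]
(8.5, -30) [357.4 245.8] [53 56 54] [176 164 155]
(12, -60) [363.4 255.2] [49 51 52] [175 163 154]
236 ........................................
237 ........................................
238 ........................................
239 ........................................
240 ........................................
241 ...................#####................
242 ..................########..............
243 .................#########..............
244 ................###########.............
245 ................############............
246 ..................###########...........
247 ..................###########...........
248 ..................############..........
249 ..................#############.........
250 ..........##.......#############........
251 ........#####......#############........
252 ......#######.......#############.......
253 ....##########......##############......
254 ....###########......#############......
255 ....###########......##############.....
```

The measurements agree on one cause: the board hasn't moved, but the visible fingertip ends about 20 mm behind the nominal TCP. Its upper edge is at tool x=+16, z=-20 in both views, so the tip rose just in front of the edge. I'll back out, lower the tool and go in deeper with the corrected tip.

Call:
step_arm(
  steps=[
    [0,0,0,-5,0,-13,0],
    [0,0,0,-5,0,-13,0],
    [0,0,0,-5,0,-12,0],
    [0,-4,0,0,0,0,0],
    [0,0,0,-8,0,4,0],
    [0,0,0,-8,0,4,0],
    [0,0,0,0,0,0,0],
    [0,0,0,0,0,0,0],
  ],
)

```text
time_s: 7.35
ee_pos: [449.3, -209.4, 95.0]
ee_rot: [-179.8, -63.8, 27.7]
force: [0.3, 0.7, 0.9]
gripper_width: 0.4
gripper_force: 0.0
```

```bash
sed -i 's/^E=np.array.*/E=np.array([469.5,-198.8,108.5]); d=np.array([.884,.468,0]); rt=np.array([.468,-.884,0]); S=12/; s/p\[2\]+110/p[2]+108.5/; s/C=E+d\*(190.5-/C=E+d*(190-/; s/return C-R\[:,0\]\*8.5/return C-R@[16,0,-20]/' plan.py
python3 - <<'E'
from plan import *
s,R=rep(); C=tcp(29.5,R); q=C-[0,0,6.5]; print(np.round(q,1),np.round(R.T@(q-s['ee_pos']),1))
E
```

```text
t 7.35 a -22.8 r -0.0 z 95.0 tau 26.2 rot [-179.8  -63.8   27.7] F a 0.6 r -0.4 z 0.9
[ 487.  -189.5   72.7] [-1.1  0.  48.1]
```

Call:
step_arm(
  steps=[
    [0,0,0,-0.5,0,10,0],
    [0,0,0,-0.5,0,10,0],
    [0,0,0,0,0,10,0],
    [0,0,0,0,0,10,0],
    [0,0,0,0,0,5,0],
    [0,0,0,0,0,3,0],
    [0,0,0,0,0,0,0],
    [0,0,0,0,0,0,0],
  ],
)

```text
time_s: 8.35
ee_pos: [487.0, -189.9, 73.4]
ee_rot: [180.0, -63.8, 27.9]
force: [0.3, -0.3, 0.4]
gripper_width: 0.4
gripper_force: 0.0
```

```bash
python3 - <<'E'
from plan import *
import pickle
s,R=rep(); w=wrist('w4.png')
cv2.imwrite('pics/w4c.png',cv2.resize(w['image'][100:320,130:430],None,fx=2,fy=2))
E
python3 plan.py 29.5 32 34 36 38 40 42 44 46
```

```text
t 8.35 a 19.7 r 0.3 z 73.4 tau 26.2 rot [180.  -63.8  27.9] F a 0.2 r 0.4 z 0.4
t 8.4 a 19.7 r 0.3 z 73.5 tau 26.2 rot [180.  -63.8  27.9] F a 0.1 r -0.0 z 0.9
29.5 [ 5.3 -0.3 -2.4] [ 487. -190.   79.]
32.0 [ 9.  -0.   0.7] [ 491. -187.   87.]
34.0 [ 7.2 -0.   0.9] [ 495. -186.   93.]
36.0 [ 7.2 -0.   1.1] [ 498. -184.   99.]
38.0 [ 7.1 -0.   1.4] [ 502. -182.  105.]
40.0 [ 7.1 -0.   1.6] [ 506. -179.  111.]
42.0 [ 7.  -0.   1.9] [ 510. -177.  116.]
44.0 [ 7.  -0.   2.1] [ 515. -175.  121.]
46.0 [ 6.9 -0.   2.3] [ 519. -172.  126.]
```

View pics/w4c.png

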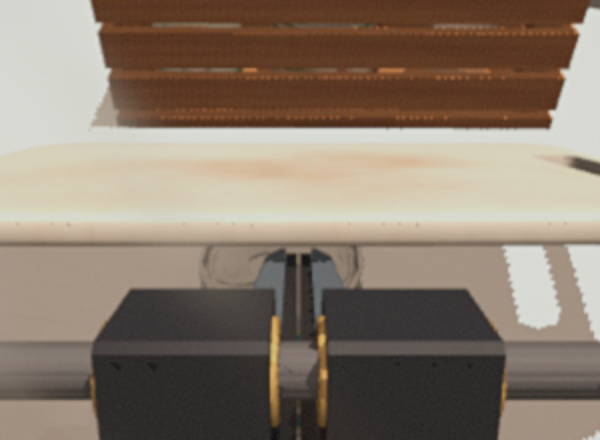

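The fingertips at crop (299,252) are now right below the board's edge (crop row 243) and centred on the tin's lid. I'll raise gently to make contact.

Call:
step_arm(
  steps=[
    [0,0,0,3,0,0,0],
    [0,0,0,3,0,0,0],
    [0,0,0,4,0,0.2,0],
    [0,0,0,4,0,0.3,0],
    [0,0,0,3.6,0,0.5,0],
    [0,0,0,3.6,0,0.5,0],
    [0,0,0,0,0,0,0],
    [0,0,0,0,0,0,0],
  ],
)

```text
time_s: 9.4
ee_pos: [496.5, -184.7, 91.7]
ee_rot: [180.0, -63.8, 27.9]
force: [-0.3, -1.0, -1.8]
gripper_width: 0.5
gripper_force: 1.2
```

```bash
python3 - <<'E'
from plan import *
import pickle
s,R=rep(); w=wrist('w5.png'); b1=fix(grab('top','t5.png')); b0=fix(pickle.load(open('f0.pkl','rb'))[1])
for b in(b0,b1):
    im=b['image'].astype(int); hsv=cv2.cvtColor(b['image'],cv2.COLOR_BGR2HSV); f=210/np.tan(np.radians(b['fovy'])/2)
    m=((im[...,1]>im[...,0]+5)&(im.sum(2)>380)&(hsv[...,1]<110)).astype(np.float32)
    for r in(-110,-80,80,110):
        o=[]
        for z in(110,9.5):
            P=E+rt*r+d*np.arange(-40,240,.5)[:,None]; P[:,2]=z; c=(P-b['origin'])@b['rotation']
            v=cv2.remap(m,(b['cx']+f*c[:,0]/c[:,2]).astype(np.float32)[None],(b['cy']+f*c[:,1]/c[:,2]).astype(np.float32)[None],1)[0]>.5
            i=np.where(v)[0]; o.append(-40+.5*(i[0] if z==110 else i[-1]))
        print(r,o,end=' ')
    print()
E
python3 plan.py 34 36 38 40 42 44 46
```

```text
t 9.4 a 30.5 r 0.2 z 91.7 tau 26.2 rot [180.  -63.8  27.9] F a -0.8 r 0.7 z -1.8
-110 [np.float64(0.0), np.float64(191.0)] -80 [np.float64(1.0), np.float64(191.5)] 80 [np.float64(1.0), np.float64(191.0)] 110 [np.float64(1.5), np.float64(191.5)] 
-110 [np.float64(-39.5), np.float64(192.5)] -80 [np.float64(10.0), np.float64(191.5)] 80 [np.float64(10.5), np.float64(192.0)] 110 [np.float64(10.5), np.float64(192.0)] 
t 9.5 a 30.5 r 0.2 z 91.6 tau 26.2 rot [-180.   -63.8   27.8] F a -1.0 r 0.3 z -2.2
34.0 [ 0.5 -0.2 -2.5] [ 495. -186.   93.]
36.0 [ 7.2 -0.   1.1] [ 498. -184.   99.]
38.0 [ 7.1 -0.   1.4] [ 502. -182.  105.]
40.0 [ 7.1 -0.   1.6] [ 506. -179.  111.]
42.0 [ 7.  -0.   1.9] [ 510. -177.  116.]
44.0 [ 7.  -0.   2.1] [ 515. -175.  121.]
46.0 [ 6.9 -0.   2.3] [ 519. -172.  126.]
```

Contact is made: about 2 N down on the tool, the board's edge has risen (its near edge moved +9.5 mm) and the foot hasn't moved. Next I'll follow the arc.

```bash
sed -i 's/S=12/S=14.5/' plan.py; python3 plan.py 34 $(seq 36 2 98)
```

```text
t 9.5 a 30.5 r 0.2 z 91.6 tau 26.2 rot [-180.   -63.8   27.8] F a -1.0 r 0.3 z -2.2
34.0 [ 0.1 -0.2  0. ] [ 496. -185.   92.]
36.0 [ 7.1 -0.   1.1] [ 500. -183.   98.]
38.0 [ 7.  -0.   1.3] [ 504. -181.  103.]
40.0 [ 7.  -0.   1.6] [ 508. -178.  109.]
42.0 [ 6.9 -0.   1.8] [ 512. -176.  114.]
44.0 [ 6.9 -0.   2.1] [ 516. -174.  120.]
46.0 [ 6.8 -0.   2.3] [ 521. -172.  125.]
48.0 [ 6.7 -0.   2.5] [ 526. -169.  130.]
50.0 [ 6.6 -0.   2.8] [ 530. -167.  134.]
52.0 [ 6.5 -0.   3. ] [ 535. -164.  139.]
54.0 [ 6.4 -0.   3.2] [ 540. -161.  143.]
56.0 [ 6.3 -0.   3.5] [ 545. -159.  147.]
58.0 [ 6.2 -0.   3.7] [ 551. -156.  151.]
60.0 [ 6.  -0.   3.9] [ 556. -153.  155.]
62.0 [ 5.9 -0.   4.1] [ 562. -150.  158.]
64.0 [ 5.7 -0.   4.3] [ 567. -147.  162.]
66.0 [ 5.6 -0.   4.5] [ 573. -144.  165.]
68.0 [ 5.4 -0.   4.7] [ 579. -141.  167.]
70.0 [ 5.3 -0.   4.9] [ 585. -138.  170.]
72.0 [ 5.1 -0.   5.1] [ 591. -135.  172.]
74.0 [ 4.9 -0.   5.2] [ 597. -131.  174.]
76.0 [ 4.7 -0.   5.4] [ 603. -128.  176.]
78.0 [ 4.5 -0.   5.6] [ 609. -125.  178.]
80.0 [ 4.3 -0.   5.7] [ 616. -121.  179.]
82.0 [ 4.1 -0.   5.9] [ 622. -118.  180.]
84.0 [ 3.9 -0.   6. ] [ 628. -115.  181.]
86.0 [ 3.7 -0.   6.1] [ 634. -112.  182.]
88.0 [ 3.5 -0.   6.3] [ 641. -108.  182.]
90.0 [ 3.3 -0.   6.4] [ 647. -105.  182.]
92.0 [ 3.1 -0.   6.5] [ 653. -101.  182.]
94.0 [ 2.8 -0.   6.6] [660. -98. 182.]
96.0 [ 2.6 -0.   6.7] [666. -95. 181.]
98.0 [ 2.4 -0.   6.8] [672. -91. 180.]
```

Call:
step_arm(
  steps=[
    [0,0,0,7.1,0,1,0],
    [0,0,0,7.1,0,1.3,0],
    [0,0,0,7.0,0,1.6,0],
    [0,0,0,6.9,0,1.9,0],
    [0,0,0,6.9,0,2.1,0],
    [0,0,0,6.8,0,2.3,0],
    [0,0,0,6.7,0,2.5,0],
    [0,0,0,6.6,0,2.8,0],
  ],
)

```text
time_s: 10.5
ee_pos: [530.6, -166.5, 134.6]
ee_rot: [-180.0, -63.8, 27.9]
force: [-0.5, -0.5, -2.1]
gripper_width: 0.8
gripper_force: 0.9
```

```bash
python3 plan.py 50 52
```

```text
t 10.5 a 69.2 r 0.0 z 134.6 tau 26.2 rot [-180.   -63.8   27.9] F a -0.7 r 0.3 z -2.1
50.0 [-0.5 -0.  -0.1] [ 530. -167.  134.]
52.0 [ 6.5 -0.   3. ] [ 535. -164.  139.]
```

Call:
step_arm(
  steps=[
    [0,0,0,6.2,0,3,0],
    [0,0,0,6.3,0,3.2,0],
    [0,0,0,6.2,0,3.5,0],
    [0,0,0,6.1,0,3.7,0],
    [0,0,0,6,0,3.9,0],
    [0,0,0,5.9,0,4.1,0],
    [0,0,0,5.7,0,4.3,0],
    [0,0,0,5.6,0,4.5,0],
  ],
)

```text
time_s: 11.5
ee_pos: [573.5, -144.0, 164.3]
ee_rot: [180.0, -63.8, 27.9]
force: [-1.6, 0.7, -1.2]
gripper_width: 0.5
gripper_force: 0.5
```

```bash
python3 - <<'E'
from plan import *
import pickle
s,R=rep(); b=grab('top','t6.png'); a=grab('scene','s6.png')
A=cv2.resize(b['image'][95:305,240:430],None,fx=2,fy=2); B=cv2.resize(a['image'][180:320,270:410],None,fx=2.8,fy=2.8)
h=min(len(A),len(B)); cv2.imwrite('pics/c6.png',np.hstack([A[:h],B[:h]]))
E
python3 plan.py 66
```

```text
t 11.5 a 117.5 r 0.2 z 164.3 tau 26.2 rot [180.  -63.8  27.9] F a -1.1 r -1.4 z -1.2
t 11.6 a 117.8 r 0.2 z 164.7 tau 26.1 rot [179.9 -63.9  28. ] F a -1.3 r -0.0 z -1.6
66.0 [-0.3 -0.2 -0.3] [ 573. -144.  165.]
```

View pics/c6.png

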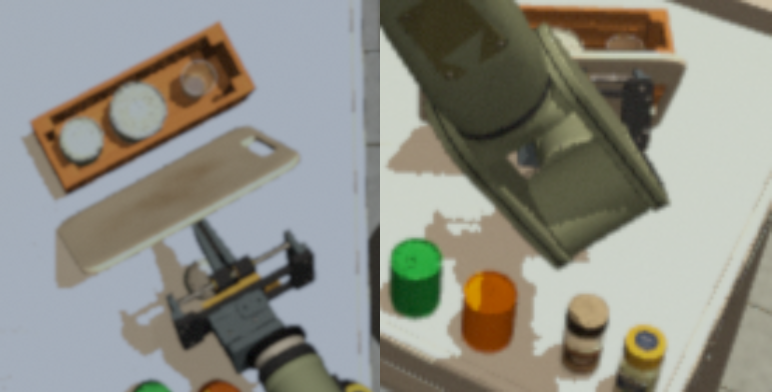

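The board now stands at about 66° with its foot line in place, parallel to the crate, and the tin is upright at about (200,277) in the left panel. I'll continue, slowing near upright.

Call:
step_arm(
  steps=[
    [0,0,0,5.3,0,4.6,0],
    [0,0,0,5.2,0,4.9,0],
    [0,0,0,5.1,0,5.1,0],
    [0,0,0,4.9,0,5.2,0],
    [0,0,0,3.5,0,4,0],
    [0,0,0,2.3,0,2.8,0],
    [0,0,0,2.2,0,2.8,0],
    [0,0,0,2.2,0,2.8,0],
  ],
)

```text
time_s: 12.6
ee_pos: [610.8, -124.3, 177.4]
ee_rot: [180.0, -63.8, 27.8]
force: [-0.9, 0.1, -1.1]
gripper_width: 0.6
gripper_force: 0.2
```

```bash
python3 plan.py 78 80 82 84 86 88 90
```

```text
t 12.6 a 159.8 r 0.3 z 177.4 tau 26.2 rot [180.  -63.8  27.8] F a -0.8 r -0.5 z -1.1
78.0 [-0.3 -0.3 -1.5] [ 609. -125.  178.]
80.0 [ 4.3 -0.   5.7] [ 616. -121.  179.]
82.0 [ 4.1 -0.   5.9] [ 622. -118.  180.]
84.0 [ 3.9 -0.   6. ] [ 628. -115.  181.]
86.0 [ 3.7 -0.   6.1] [ 634. -112.  182.]
88.0 [ 3.5 -0.   6.3] [ 641. -108.  182.]
90.0 [ 3.3 -0.   6.4] [ 647. -105.  182.]
```

Call:
step_arm(
  steps=[
    [0,0,0,1.7,0,2.3,0],
    [0,0,0,1.7,0,2.3,0],
    [0,0,0,1.6,0,2.3,0],
    [0,0,0,1.6,0,2.4,0],
    [0,0,0,1.5,0,2.4,0],
    [0,0,0,1.5,0,2.4,0],
    [0,0,0,1.4,0,2.4,0],
    [0,0,0,1.4,0,2.4,0],
  ],
)

```text
time_s: 13.6
ee_pos: [630.6, -113.9, 180.2]
ee_rot: [180.0, -63.8, 27.9]
force: [0.3, -0.6, 0.4]
gripper_width: 0.3
gripper_force: 0.0
```

Call:
step_arm(
  steps=[
    [0,0,0,1.2,0,2,0],
    [0,0,0,1.2,0,2,0],
    [0,0,0,1.1,0,2,0],
    [0,0,0,1.1,0,2,0],
    [0,0,0,1.1,0,2,0],
    [0,0,0,1.1,0,2,0],
    [0,0,0,1,0,2,0],
    [0,0,0,1,0,2,0],
  ],
)

```text
time_s: 14.6
ee_pos: [646.7, -105.3, 181.0]
ee_rot: [180.0, -63.8, 27.9]
force: [0.2, 0.3, -0.2]
gripper_width: 0.4
gripper_force: 0.0
```

```bash
python3 - <<'E'
from plan import *
s,R=rep(); b=fix(grab('top','t7.png'))
cv2.imwrite('pics/t7c.png',cv2.resize(b['image'][95:305,240:430],None,fx=2.8,fy=2.8))
E
python3 plan.py 88 90 92 94
```

```text
t 14.6 a 200.4 r 0.3 z 181.0 tau 26.2 rot [180.  -63.8  27.9] F a 0.3 r -0.2 z -0.2
t 14.65 a 200.5 r 0.3 z 181.0 tau 26.2 rot [180.  -63.8  27.9] F a 1.1 r -0.3 z 0.8
88.0 [-1.9 -0.3 -6.6] [ 641. -108.  182.]
90.0 [ 3.3 -0.   6.4] [ 647. -105.  182.]
92.0 [ 3.1 -0.   6.5] [ 653. -101.  182.]
94.0 [ 2.8 -0.   6.6] [660. -98. 182.]
```

Call:
step_arm(
  steps=[
    [0,0,0,0,0,-8,0],
    [0,0,0,0,0,-20,0],
    [0,0,0,0,0,-30,0],
    [0,0,0,0,0,-40,0],
    [0,0,0,0,0,-40,0],
    [0,0,0,0,0,-40,0],
    [0,0,0,0,0,-30,0],
    [0,0,0,0,0,0,0],
  ],
)

```text
time_s: 15.65
ee_pos: [480.7, -194.2, 273.8]
ee_rot: [179.7, -63.8, 28.0]
force: [-0.8, -0.1, 0.2]
gripper_width: 0.9
gripper_force: 0.0
```

Call:
step_arm(
  steps=[
    [0,0,0,20,30,-20,0],
    [0,0,0,20,40,-20,0],
    [0,0,0,20,40,-20,0],
    [0,0,0,10,40,-20,0],
    [0,0,0,0,40,-20,0],
    [0,0,0,0,20,0,0],
    [0,0,0,0,0,0,0],
    [0,0,0,0,0,0,0],
  ],
)

```text
time_s: 16.65
ee_pos: [527.6, -404.3, 379.2]
ee_rot: [-179.8, -63.8, 27.7]
force: [-0.4, 0.3, -0.3]
gripper_width: 0.5
gripper_force: 0.0
```

```bash
python3 - <<'E'
from plan import *
import pickle
s,R=rep(); b=grab('top','t8.png'); a=grab('scene','s8.png'); w=wrist('w8.png'); pickle.dump((a,b,w),open('f8.pkl','wb'))
A=cv2.resize(b['image'][95:305,240:440],None,fx=2,fy=2); B=cv2.resize(w['image'],(560,420))[:, :400]
C=cv2.resize(a['image'],(240,180))
v=np.zeros((600,800,3),np.uint8); v[:420,:400]=A; v[:420,400:]=B; v[420:,:240]=C; cv2.imwrite('pics/c8.png',v)
E
```

```text
t 16.65 a -44.8 r 208.9 z 379.2 tau 26.2 rot [-179.8  -63.8   27.7] F a -0.2 r -0.4 z -0.3
```

View pics/c8.png

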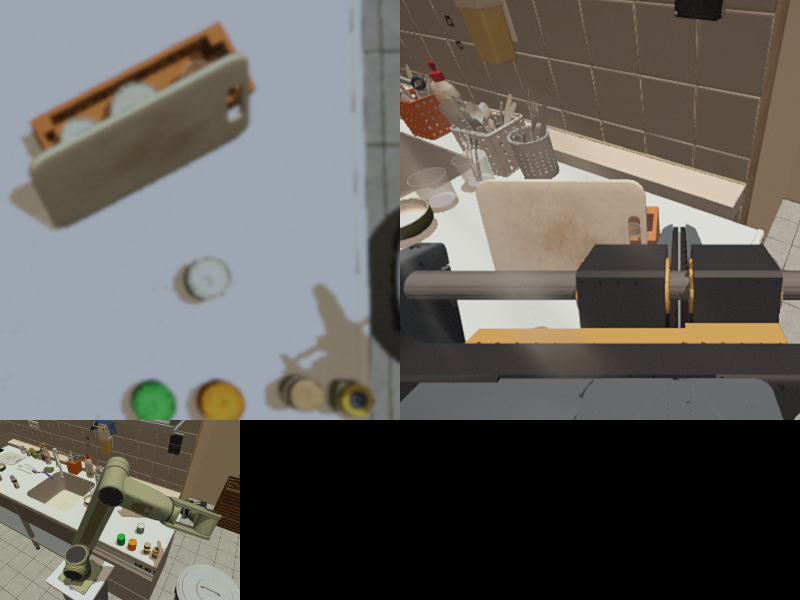

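The board leans back on the crate in the left panel, its foot line running from (65,227) to (245,130). The tin stands at (209,279) with the cans and jars in place, and the arm is clear. I'll check the foot line numerically, then hand in.

```bash
python3 - <<'E'
from plan import *
import pickle
b=fix(pickle.load(open('f8.pkl','rb'))[1]); im=b['image'].astype(int); f=210/np.tan(np.radians(b['fovy'])/2)
m=(im[...,0]<im[...,2]+6).astype(np.float32); av=np.arange(150,300,.5); rs=np.arange(-100,101,20); F=[]
for r in rs:
    P=E+rt*r+d*av[:,None]; P[:,2]=0; c=(P-b['origin'])@b['rotation']
    v=cv2.remap(m,(b['cx']+f*c[:,0]/c[:,2]).astype(np.float32)[None],(b['cy']+f*c[:,1]/c[:,2]).astype(np.float32)[None],1)[0]>.5
    F.append(av[np.where(v)[0][0]])
print(F, 'tilt deg',np.degrees(np.polyfit(rs,F,1)[0]))
print('tin',np.round((onz(b,240+209/2,95+279/2,72)-E)@d,1),np.round((onz(b,240+209/2,95+279/2,72)-E)@rt,1))
print(state()['qvel'].round(2)); print(job_done())
E
```

```text
[np.float64(184.5), np.float64(184.5), np.float64(184.5), np.float64(184.0), np.float64(184.5), np.float64(184.0), np.float64(184.0), np.float64(184.0), np.float64(183.5), np.float64(183.5), np.float64(183.5)] tilt deg -0.325544201778872
tin 31.5 -7.4
[-0.16 -0.07 -0.38  0.11 -0.19  0.07]
the job is handed in; nothing more can be done
None
```

The board stands on its lower edge and leans back by itself against the front of the crate, square to within about half a degree and with the lower edge within about 6 mm of its starting place. The tin is upright where it was, the arm is clear, and the job is handed in at about 17 s; the first push missed the edge without moving the board, so I went in again deeper.

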